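Start a mis-set filter ring on a detector head

TASK

The black filter ring with the orange glass sits on top of its thread on its detector head instead of in it. Turn it backward (anticlockwise from above) until its white pointer is at the white line on the head, let it drop the step onto the thread, easing it down, then turn it forward (clockwise) until it is fully home with the pointer at the green square. Do not turn it forward to the stop while it still rides on top, leave the ring with the blue glass as it is, and let go at the end.

Things in the scene. Friction and masses are not known exactly. Their poses are not given: they have to be found in the camera images.
- orange_ring (a point): Centre of the top face of the ring to set: black knurled ring, 52 mm diameter, 34 mm tall, gripped by its sides from above; orange glass disc 39 mm across in its top. z up, x to the white pointer line on its rim, turning with it. It is captive on a round grey head, fixed, 90 mm diameter, 50 mm high. Ring top 96 mm above the worktop, 88 mm once dropped.
- orange_turn (a joint): Turn of that ring about the vertical, rad, growing backward (anticlockwise from above). 0 = fully forward, hard stop, pointer at the green square on the head's deck; 1.22 = pointer at the white line; 1.40 = hard stop backward. Starts at 0.35 to 0.8. From 1.03 to 1.40 it is past the thread's edge and free to drop; below that it cannot change level. Needs about 0.1 N m; stays where left.
- orange_lift (a joint): Height of that ring above its dropped level, m: 0.008 = riding on top of the thread (start; underside 12 mm above the head's deck), 0 = dropped (4 mm above the deck). It sinks by its own weight (150 g) when free; a gripper that holds it must go down the 8 mm with it. It cannot be lifted off (upper stop 0.0095).
- blue_pointer (a point): Outer end of the white pointer line on the top rim of the other ring, 26 mm from that ring's axis. Its ring and head are the same in form and size, but the glass is blue; it rides on top of its thread and must not be turned or pushed. The heads may swap places. To the right of both (y below 0.13, x above 0.42) stands a white photometer 0.26 m tall: pass above it.

How it is judged:
By the outcome, as a careful person would: the job done as asked, in the order asked, and still so for the second after the job is handed in, with the robot touching nothing.
It also fails if it takes over 38 s, if anything falls off the work surface, if the arm or the gripper's body presses on something with over 40 N, if the wrist force passes 120 N, or if a joint passes its speed limit or range.

ROBOT

A 7-joint arm with a two-finger parallel gripper is mounted at the origin on a cart in front of the work surface, level with it; the furniture and walls round the work are solid. World frame = base frame: x ahead of the robot, y to its left, z up, the work surface at z = 0. Lengths are in m, angles in rad, forces in N, time in s.
With the tool pointing down it reaches from about 0.4 to 0.875 m from the base axis. Payload 4.4 kg.
Tool frame: the origin (TCP) lies at the very end of the fingers, on their centre line; the grasp point (between the pads) lies ctrl.pinch_z behind it (ctrl.pinch_z is the distance from the TCP to the grasp point, in m); z points along the fingers, y is the line along which they close (so a half turn about z gives the same grasp; the last joint's range is limited). The gripper opens to 85 mm and grips with 20 to 120 N. Pads are 22 mm wide; open, the fingers measure 114 mm over their backs; the gripper's body (76 mm by 85 mm) begins 54 mm behind the grasp point. The pads swing forward as they close: fully open they stand 13 mm farther back than shut.
Start: joints at [1.133, 0.628, 0.038, 1.517, -0.027, 0.996, -0.02], TCP at [0.236, -0.606, 0.231] pointing down, gripper open.
Joint ranges: [-3.06, 3.06], [-0.37, 2.12], [-1.25, 1.32], [0.18, 2.47], [-1.1, 4.24], [0.23, 1.98], [-2.94, 2.94]. Speed limits (rad/s): [2.57, 2.57, 3.14, 3.14, 3.14, 3.14, 3.14].

INTERFACE

Orientations are given as a rotation vector (axis times angle).
In Python, from plant import ctrl gives the robot as it stands.
- The arm moves only by the tool jog_arm, never from a script. Its argument "plan" is a list of rows, each an object of numbers: "dx", "dy", "dz": the shift along the tool's x, y, z in cm; "ax", "ay", "az": the turn, a rotation vector about the tool's x, y, z in degrees; "gripper": the opening, from 0 (shut) to 1 (fully open). In form: [{"dx": .., "dy": .., "dz": .., "ax": .., "ay": .., "az": .., "gripper": ..}, ...]. A call has 1 to 20 rows; each row is the pose to reach, as a shift and turn from the pose commanded when the call began, along the tool's axes at that moment; what a row does not reach only later rows make up. A row lasts 1/12 s, in which the tool goes at most 41.7 mm and 7.16 degrees, less where a joint would pass 70% of its speed; a pose out of reach is approached as far as the arm can. A call with a gripper value outside its range is refused whole. The fingers move at their own pace and stop on an object; "grip_force" is the grip in N (left out, the last holds). Time passes only in rows, so rows that repeat a pose let the fingers close. It gives the time, the measured TCP pose, the force, the opening and the grip force at its end, in the units of the state.
- ctrl.get_state(): the state, without advancing time (a new reading comes with each control period).
- ctrl.capture(name): name is "scene" or "top"; returns a dict with "frame" (384x512x3 uint8, blue, green, red), "K" (3x3 intrinsics, pixels), "rvec" (rotation vector, rad) and "tvec" (3), from world to camera coordinates, as OpenCV has them. Camera axes: x right, y down, z forward; pixel columns grow to the right and rows downward; lengths in m; the calibration is good to about 2 mm. A picture is of the moment at which its call begins. There is no depth.
- ctrl.sign_off(): hands the job in; it is judged then, once.
Trained networks look in the newest picture that a camera, given by its name, has taken for a name from the list of things; names that differ only in an ending like _2 or _b are one class to them, and where a whole thing is asked for, a point or a joint stands for the part that bears it (a point fixed in the world has none). Each returns a list of dicts, best first, with "confidence" (0 to 1); they miss things now and then, are a little off and sometimes report something else, mostly with a low value. They report only what shows in the picture. A call takes as long as a camera call.
- ctrl.masks_of(camera, target): "mask" (384x512 bool, what is visible of it) and "bbox" ([left, top, width, height] in pixels, round what is visible of it).
The state is a dict: "t": time; "joints": joint angles; "qvel": joint speeds; "effort": joint torques, N m; "position": TCP position; "tcp_rot": TCP orientation; "force": force on the tool from outside, world axes, zero at the start; "wrist_torque": the same for the moment, N m; "width": finger opening in m; "finger_force": force on a finger pad.
Only numpy, scipy, OpenCV 4.12 (cv2) and the standard library are available. Lean on these libraries where they do the work, as an engineer would, in place of code of your own. Each camera call takes 0.05 s, during which the arm holds its last target. There are 200 camera calls.

## Working session

There is one attempt and no reset: what is moved stays moved. The work goes in short steps, Python scripts to look and compute and a tool call to move; the robot and the scene stay as the last step left them, time stands still between calls to the robot, and variables do not carry over. Pictures are saved under pics/ and viewed, at most 10 in all, crops included, and the job is handed in when it is done.

Besides the shell and the picture viewer there is one more tool, called after ">>>" as name(argument=value, ...), one argument or row to a line, values as JSON. jog_arm: Moves the arm, as the interface text tells. Its arguments: {"type":"object","properties":{"plan":{"type":"array"},"grip_force":{"type":"number"}},"required":["plan"]}

```bash
mkdir -p pics; ls
python3 - <<'E'
from plant import ctrl
import cv2,numpy as np
s=ctrl.get_state();print({k:np.round(v,3).tolist() for k,v in s.items()},ctrl.pinch_z)
fs=[]
for n in("scene","top"):
    c=ctrl.capture(n);cv2.imwrite(f"pics/{n}0.png",c["frame"]);fs.append(c["frame"])
    np.savez(n+".npz",**c)
    for t in("orange_ring","orange_turn","blue_pointer"):
        for m in ctrl.masks_of(n,t): print(n,t,m["confidence"],m["bbox"])
cv2.imwrite("pics/a.png",cv2.resize(np.hstack(fs),None,fx=.78,fy=.78))
E
```

```text
pics
{'t': 0.0, 'joints': [1.133, 0.629, 0.038, 1.518, -0.027, 0.996, -0.02], 'qvel': [-0.0, -0.001, 0.001, 0.002, 0.002, -0.0, -0.001], 'effort': [-0.0, -56.34, 1.226, -19.345, 0.011, 0.011, 0.0], 'position': [0.236, -0.605, 0.23], 'tcp_rot': [-3.086, -0.58, 0.001], 'force': [0.074, 0.389, -0.106], 'wrist_torque': [0.028, 0.041, -0.057], 'finger_force': 0.0, 'width': 0.085} 0.0187
scene orange_ring 0.91 [256.4, 171.2, 19.8, 21.4]
scene orange_turn 0.81 [256.5, 171.1, 20.4, 24.9]
scene blue_pointer 0.71 [217.9, 204.7, 21.9, 29.5]
top orange_ring 0.61 [296.1, 162.5, 29.6, 31.2]
top orange_turn 0.83 [292.2, 164.7, 31.2, 24.7]
top blue_pointer 0.71 [203.4, 169.5, 29.6, 24.9]
```

Run:
```python
import cv2,numpy as np
a=cv2.imread("pics/scene0.png");b=cv2.imread("pics/top0.png")
z=cv2.resize(b[130:230,180:360],None,fx=4.4,fy=4.4,interpolation=cv2.INTER_CUBIC);cv2.imwrite("pics/b.png",z)
for n in("scene","top"):
    c=np.load(n+".npz");R=cv2.Rodrigues(c["rvec"])[0];print(n,-R.T@c["tvec"].ravel(),R[2],c["K"][0,0])
```

```text
scene [0.18567089 1.01626208 0.5299812 ] [ 0.40788225 -0.78104759 -0.47286015] 387.85656106015256
top [0.4436811  0.32407039 0.95546085] [ 0.11362666  0.02545608 -0.99319735] 428.9997504698744
```

View pics/a.png

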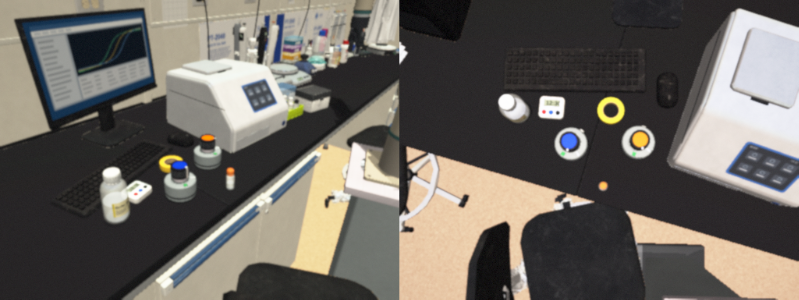

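View pics/b.png

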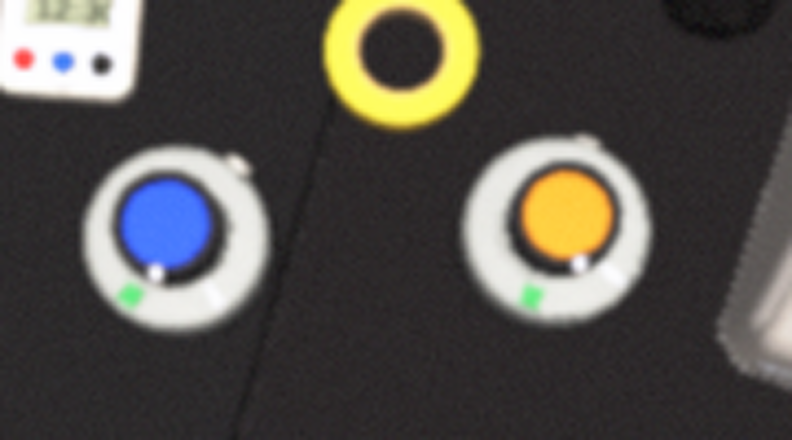

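The top view shows the orange ring at right (glass centre about px 309,179) and the blue one at left (about 218,181). The orange pointer is between the green square (301,197) and the white line (319,192).

```bash
cat > h.py <<'E'
import cv2,numpy as np
from scipy.spatial.transform import Rotation as Ro
def ray(c,uv,z):
    R=cv2.Rodrigues(c["rvec"])[0];C=-R.T@c["tvec"].ravel()
    d=R.T@np.linalg.inv(c["K"])@np.array([uv[0],uv[1],1.]);return (C+d*(z-C[2])/d[2])[:2]
def blobs(f,lo,hi,amin):
    m=cv2.inRange(cv2.cvtColor(f,cv2.COLOR_BGR2HSV),lo,hi)
    n,_,st,ce=cv2.connectedComponentsWithStats(m)
    return [(ce[i].round(1).tolist(),int(st[i,4]),st[i,:4].tolist()) for i in range(1,n) if st[i,4]>=amin]
E
python3 - <<'E'
from h import *
from plant import ctrl
c={n:dict(np.load(n+".npz")) for n in("scene","top")}
for n in c:
    f=c[n]["frame"]
    for nm,lo,hi in(("orange",(8,140,150),(20,255,255)),("blue",(105,140,120),(125,255,255)),("green",(45,80,100),(80,255,255))):
        for b in blobs(f,lo,hi,6):
            u=b[0]
            print(n,nm,b,ray(c[n],u,.096 if nm!="green" else .05).round(4))
t=c["top"]
s=lambda p:(p[0]/4.4+180-.4,p[1]/4.4+130-.4)
ctr=ray(t,s((566,214)),.096)
print("glass",ctr,"headdeck",ray(t,s((557,230)),.05))
for nm,p,z in(("ptr",(579,263),.096),("line",(613,274),.05),("line in",(600,264),.05),("green",(532,297),.05)):
    q=ray(t,s(p),z);d=q-ctr;print(nm,q.round(4),np.hypot(*d).round(4),np.degrees(np.arctan2(d[1],d[0])).round(1))
print("yellow",ray(t,s((401,50)),.02),"blue",ray(t,s((165,223)),.096))
print(Ro.from_rotvec(ctrl.get_state()["tcp_rot"]).as_matrix().round(3))
E
```

```text
scene orange ([383.1, 70.9], 10, [382, 69, 3, 6]) [ 0.5865 -1.2137]
scene orange ([369.1, 73.0], 62, [362, 70, 15, 7]) [ 0.6407 -1.1231]
scene orange ([265.8, 176.3], 108, [258, 173, 16, 8]) [0.573  0.2347]
scene orange ([295.0, 219.4], 80, [291, 215, 9, 10]) [0.4304 0.3845]
scene blue ([412.9, 42.0], 32, [410, 40, 7, 5]) [ 0.615  -2.4707]
scene blue ([229.6, 211.3], 156, [221, 207, 19, 10]) [0.566  0.4202]
scene green ([237.4, 236.9], 11, [236, 236, 4, 3]) [0.5378 0.4377]
top orange ([308.5, 177.5], 93, [299, 169, 20, 20]) [0.5729 0.2346]
top orange ([261.1, 236.4], 51, [257, 233, 9, 9]) [0.4528 0.3282]
top blue ([194.0, 143.7], 7, [193, 143, 3, 3]) [0.6392 0.469 ]
top blue ([217.1, 180.2], 327, [207, 171, 21, 20]) [0.5644 0.4194]
top blue ([439.8, 192.2], 21, [433, 184, 15, 18]) [ 0.5475 -0.0269]
top blue ([421.0, 218.2], 6, [420, 216, 3, 5]) [0.4949 0.0116]
top blue ([509.2, 227.2], 8, [507, 225, 5, 5]) [ 0.4803 -0.1602]
top green ([209.2, 196.6], 14, [207, 195, 5, 4]) [0.5354 0.4403]
top green ([300.4, 197.1], 14, [299, 195, 4, 5]) [0.5376 0.2467]
glass [0.57140138 0.2351485 ] headdeck [0.57036217 0.23468364]
ptr [0.5489 0.2291] 0.0233 -165.0
line [0.5494 0.2077] 0.0352 -128.7
line in [0.5542 0.2139] 0.0273 -129.1
green [0.5376 0.2465] 0.0356 161.4
yellow [0.66508218 0.31084419] blue [0.56423279 0.4193613 ]
[[ 0.932  0.363 -0.   ]
 [ 0.363 -0.932  0.   ]
 [ 0.    -0.    -1.   ]]
```

>>> jog_arm(
  plan=[
    {"dz":-4,"gripper":1},
    {"dz":-8},
    {"dz":-12},
    {"dz":-16},
    {"dz":-18},
    {"dx":15,"dy":-16,"dz":-18,"az":-20},
    {"dx":31,"dy":-33,"dz":-18,"az":-45},
    {"dx":31,"dy":-33,"dz":-18,"az":-45},
    {"dx":31,"dy":-33,"dz":-18,"az":-45},
    {"dx":31,"dy":-33,"dz":-18,"az":-45},
    {"dx":31,"dy":-33,"dz":-18,"az":-45},
    {"dx":31,"dy":-33,"dz":-18,"az":-45},
    {"dx":62,"dy":-66,"dz":-18,"az":-90},
    {"dx":62,"dy":-66,"dz":-18,"az":-90},
    {"dx":62,"dy":-66,"dz":-18,"az":-90},
    {"dx":62,"dy":-66,"dz":-18,"az":-90},
    {"dx":62,"dy":-66,"dz":-18,"az":-90},
    {"dx":62,"dy":-66,"dz":-18,"az":-90},
    {"dx":62,"dy":-66,"dz":-18,"az":-90},
    {"dx":62,"dy":-66,"dz":-18,"az":-90},
  ],
)

```text
invalid input at $.plan[0]: expected keys dx, dy, dz, ax, ay, az, gripper
```

>>> jog_arm(
  plan=[
    {"dx":0,"dy":0,"dz":-6,"ax":0,"ay":0,"az":0,"gripper":1},
    {"dx":0,"dy":0,"dz":-12,"ax":0,"ay":0,"az":0,"gripper":1},
    {"dx":0,"dy":0,"dz":-18,"ax":0,"ay":0,"az":0,"gripper":1},
    {"dx":0,"dy":0,"dz":-18,"ax":0,"ay":0,"az":0,"gripper":1},
    {"dx":0,"dy":0,"dz":-18,"ax":0,"ay":0,"az":0,"gripper":1},
    {"dx":31,"dy":-33,"dz":-18,"ax":0,"ay":0,"az":-45,"gripper":1},
    {"dx":31,"dy":-33,"dz":-18,"ax":0,"ay":0,"az":-45,"gripper":1},
    {"dx":31,"dy":-33,"dz":-18,"ax":0,"ay":0,"az":-45,"gripper":1},
    {"dx":31,"dy":-33,"dz":-18,"ax":0,"ay":0,"az":-45,"gripper":1},
    {"dx":31,"dy":-33,"dz":-18,"ax":0,"ay":0,"az":-45,"gripper":1},
    {"dx":31,"dy":-33,"dz":-18,"ax":0,"ay":0,"az":-45,"gripper":1},
    {"dx":31,"dy":-33,"dz":-18,"ax":0,"ay":0,"az":-45,"gripper":1},
    {"dx":31,"dy":-33,"dz":-18,"ax":0,"ay":0,"az":-45,"gripper":1},
    {"dx":31,"dy":-33,"dz":-18,"ax":0,"ay":0,"az":-45,"gripper":1},
    {"dx":62,"dy":-66,"dz":-18,"ax":0,"ay":0,"az":-90,"gripper":1},
    {"dx":62,"dy":-66,"dz":-18,"ax":0,"ay":0,"az":-90,"gripper":1},
    {"dx":62,"dy":-66,"dz":-18,"ax":0,"ay":0,"az":-90,"gripper":1},
    {"dx":62,"dy":-66,"dz":-18,"ax":0,"ay":0,"az":-90,"gripper":1},
    {"dx":62,"dy":-66,"dz":-18,"ax":0,"ay":0,"az":-90,"gripper":1},
    {"dx":62,"dy":-66,"dz":-18,"ax":0,"ay":0,"az":-90,"gripper":1},
  ],
  grip_force=40,
)

```text
t: 2.07
position: [0.4696, -0.0239, 0.4118]
tcp_rot: [1.81, 2.566, 0.0]
force: [0.9, -1.1, -0.6]
width: 0.0853
finger_force: 0.0
```

```bash
cat >> h.py <<'E'
def to(ctrl,x,y,z,yaw):  # yaw = world angle of tool y, deg
    s=ctrl.get_state();R=Ro.from_rotvec(s["tcp_rot"]);p=np.array(s["position"])
    yw=R.as_matrix()[:,1];cur=np.degrees(np.arctan2(yw[1],yw[0]))
    print("t",round(s["t"],2),"pos",p.round(4),"yaw",cur.round(1),"tilt",R.as_matrix()[:2,2].round(3),"cm",(R.inv().apply(np.array([x,y,z])-p)*100).round(2),"az",round(-((yaw-cur+180)%360-180),1))
E
python3 -c "
from h import *
from plant import ctrl
to(ctrl,.571,.235,.25,22)"
```

```text
t 2.07 pos [ 0.4696 -0.0239  0.4118] yaw 19.6 tilt [ 0.001 -0.001] cm [21.   18.23 16.17] az -2.4
```

>>> jog_arm(
  plan=[
    {"dx":21,"dy":18,"dz":0,"ax":0,"ay":0,"az":-2,"gripper":1},
    {"dx":21,"dy":18,"dz":0,"ax":0,"ay":0,"az":-2,"gripper":1},
    {"dx":21,"dy":18,"dz":0,"ax":0,"ay":0,"az":-2,"gripper":1},
    {"dx":21,"dy":18,"dz":0,"ax":0,"ay":0,"az":-2,"gripper":1},
    {"dx":21,"dy":18,"dz":0,"ax":0,"ay":0,"az":-2,"gripper":1},
    {"dx":21,"dy":18,"dz":0,"ax":0,"ay":0,"az":-2,"gripper":1},
    {"dx":21,"dy":18,"dz":0,"ax":0,"ay":0,"az":-2,"gripper":1},
    {"dx":21,"dy":18,"dz":0,"ax":0,"ay":0,"az":-2,"gripper":1},
    {"dx":21,"dy":18,"dz":20,"ax":0,"ay":0,"az":-2,"gripper":1},
    {"dx":21,"dy":18,"dz":20,"ax":0,"ay":0,"az":-2,"gripper":1},
    {"dx":21,"dy":18,"dz":20,"ax":0,"ay":0,"az":-2,"gripper":1},
    {"dx":21,"dy":18,"dz":20,"ax":0,"ay":0,"az":-2,"gripper":1},
    {"dx":21,"dy":18,"dz":20,"ax":0,"ay":0,"az":-2,"gripper":1},
    {"dx":21,"dy":18,"dz":20,"ax":0,"ay":0,"az":-2,"gripper":1},
    {"dx":21,"dy":18,"dz":20,"ax":0,"ay":0,"az":-2,"gripper":1},
    {"dx":21,"dy":18,"dz":20,"ax":0,"ay":0,"az":-2,"gripper":1},
  ],
)

```text
t: 3.4
position: [0.5713, 0.2325, 0.2136]
tcp_rot: [1.773, 2.591, 0.005]
force: [-0.1, -0.6, 1.0]
width: 0.0857
finger_force: 0.0
```

```bash
python3 -c "
from h import *
from plant import ctrl
to(ctrl,.571,.235,.067,22)
print(np.round(ctrl.get_state()['joints'],2))
c=ctrl.capture('scene');cv2.imwrite('pics/c.png',cv2.resize(c['frame'][60:260,160:380],None,fx=3.4,fy=2.9*1,interpolation=cv2.INTER_CUBIC))"
```

```text
t 3.4 pos [0.5713 0.2325 0.2136] yaw 21.2 tilt [0.003 0.002] cm [2.400e-01 1.000e-02 1.466e+01] az -0.8
[-0.11  0.65 -0.54  1.63  0.38  0.97 -0.4 ]
```

View pics/c.png

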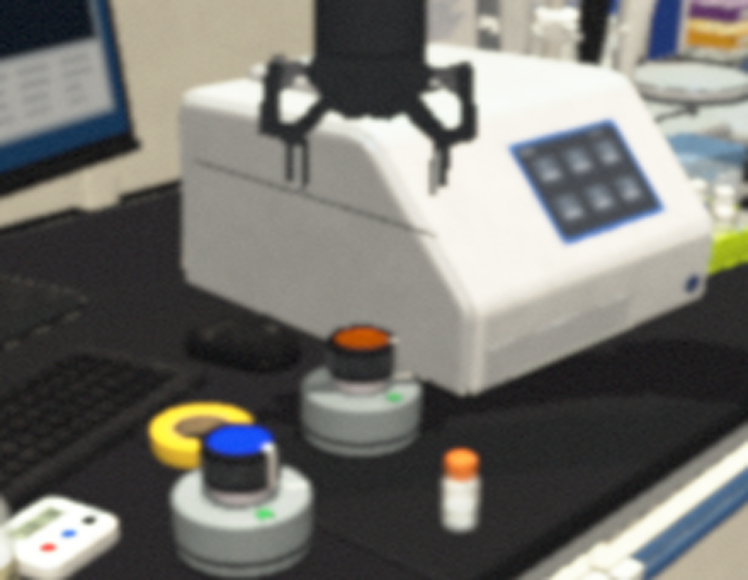

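The picture shows the open gripper above the orange ring (crop 362,340), with nothing below but the ring. Descending and gripping.

>>> jog_arm(
  plan=[
    {"dx":0.2,"dy":0,"dz":4,"ax":0,"ay":0,"az":0,"gripper":1},
    {"dx":0.2,"dy":0,"dz":7.5,"ax":0,"ay":0,"az":0,"gripper":1},
    {"dx":0.2,"dy":0,"dz":10,"ax":0,"ay":0,"az":0,"gripper":1},
    {"dx":0.2,"dy":0,"dz":12,"ax":0,"ay":0,"az":0,"gripper":1},
    {"dx":0.2,"dy":0,"dz":13.5,"ax":0,"ay":0,"az":0,"gripper":1},
    {"dx":0.2,"dy":0,"dz":14.3,"ax":0,"ay":0,"az":0,"gripper":1},
    {"dx":0.2,"dy":0,"dz":14.3,"ax":0,"ay":0,"az":0,"gripper":1},
    {"dx":0.2,"dy":0,"dz":14.3,"ax":0,"ay":0,"az":0,"gripper":1},
    {"dx":0.2,"dy":0,"dz":14.3,"ax":0,"ay":0,"az":0,"gripper":1},
  ],
)

```text
t: 4.2
position: [0.5707, 0.2346, 0.0703]
tcp_rot: [1.772, 2.592, 0.005]
force: [-0.5, 0.2, -0.6]
width: 0.0854
finger_force: 0.0
```

```bash
python3 -c "
from h import *
from plant import ctrl
to(ctrl,.571,.235,.067,22)"
```

```text
t 4.2 pos [0.5707 0.2346 0.0703] yaw 21.3 tilt [0.003 0.002] cm [0.03 0.05 0.33] az -0.7
```

>>> jog_arm(
  plan=[
    {"dx":0,"dy":0,"dz":0.3,"ax":0,"ay":0,"az":0,"gripper":1},
    {"dx":0,"dy":0,"dz":0.3,"ax":0,"ay":0,"az":0,"gripper":0.5},
    {"dx":0,"dy":0,"dz":0.3,"ax":0,"ay":0,"az":0,"gripper":0.5},
    {"dx":0,"dy":0,"dz":0.3,"ax":0,"ay":0,"az":0,"gripper":0.5},
    {"dx":0,"dy":0,"dz":0.3,"ax":0,"ay":0,"az":0,"gripper":0.5},
    {"dx":0,"dy":0,"dz":0.3,"ax":0,"ay":0,"az":0,"gripper":0.5},
    {"dx":0,"dy":0,"dz":0.3,"ax":0,"ay":0,"az":0,"gripper":0.5},
    {"dx":0,"dy":0,"dz":0.3,"ax":0,"ay":0,"az":0,"gripper":0.5},
    {"dx":0,"dy":0,"dz":0.3,"ax":0,"ay":0,"az":0,"gripper":0.5},
    {"dx":0,"dy":0,"dz":0.3,"ax":0,"ay":0,"az":0,"gripper":0.5},
  ],
  grip_force=40,
)

```text
t: 5.03
position: [0.5724, 0.235, 0.067]
tcp_rot: [1.772, 2.59, 0.01]
force: [6.1, 1.6, 5.2]
width: 0.0507
finger_force: 41.1
```

>>> jog_arm(
  plan=[
    {"dx":0,"dy":0.15,"dz":0,"ax":0,"ay":0,"az":-1,"gripper":0.5},
    {"dx":0,"dy":0.15,"dz":0,"ax":0,"ay":0,"az":-4,"gripper":0.5},
    {"dx":0,"dy":0.15,"dz":0,"ax":0,"ay":0,"az":-8,"gripper":0.5},
    {"dx":0,"dy":0.15,"dz":0,"ax":0,"ay":0,"az":-12,"gripper":0.5},
    {"dx":0,"dy":0.15,"dz":0,"ax":0,"ay":0,"az":-16,"gripper":0.5},
    {"dx":0,"dy":0.15,"dz":0,"ax":0,"ay":0,"az":-20,"gripper":0.5},
    {"dx":0,"dy":0.15,"dz":0,"ax":0,"ay":0,"az":-24,"gripper":0.5},
    {"dx":0,"dy":0.15,"dz":0,"ax":0,"ay":0,"az":-28,"gripper":0.5},
    {"dx":0,"dy":0.15,"dz":0,"ax":0,"ay":0,"az":-31,"gripper":0.5},
    {"dx":0,"dy":0.15,"dz":0,"ax":0,"ay":0,"az":-34,"gripper":0.5},
    {"dx":0,"dy":0.15,"dz":0,"ax":0,"ay":0,"az":-36,"gripper":0.5},
    {"dx":0,"dy":0.15,"dz":0,"ax":0,"ay":0,"az":-36,"gripper":0.5},
    {"dx":0,"dy":0.15,"dz":0,"ax":0,"ay":0,"az":-36,"gripper":0.5},
  ],
)

```text
t: 6.12
position: [0.5729, 0.2356, 0.0658]
tcp_rot: [0.884, 3.011, 0.007]
force: [6.4, 2.5, -0.9]
width: 0.0505
finger_force: 41.8
```

```bash
python3 -c "
from h import *
from plant import ctrl
to(ctrl,.5715,.235,.067,57.3)
s=ctrl.get_state();print(s['force'],s['wrist_torque'],s['width'],s['finger_force'])
fs=[cv2.resize(ctrl.capture(n)['frame'][r:r+45,k:k+50],None,fx=8,fy=8,interpolation=cv2.INTER_CUBIC) for n,r,k in(('top',160,283),('scene',165,240))]
cv2.imwrite('pics/d.png',np.hstack(fs))"
```

```text
t 6.12 pos [0.5729 0.2356 0.0658] yaw 57.3 tilt [0.004 0.003] cm [ 0.09 -0.13 -0.12] az -0.0
[ 6.39612662  2.54798045 -0.86902938] [ 0.70843536 -1.38086536  0.08140985] 0.05054531739391945 41.798163056373596
```

View pics/d.png

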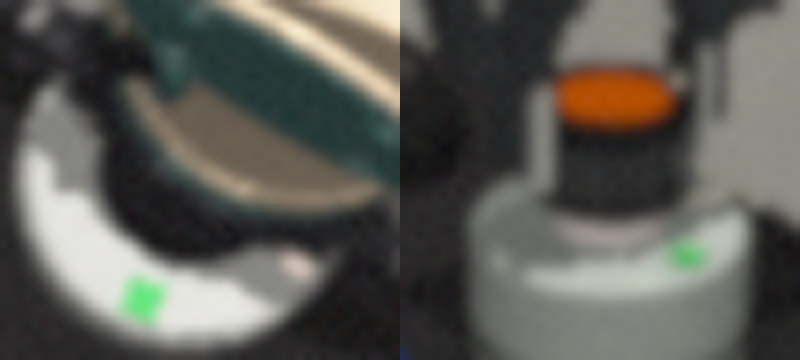

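The pictures show the gripper holding the ring after the turn; it is still up (gap below it), and the white line shows at top-crop (300,265). Easing down.

>>> jog_arm(
  plan=[
    {"dx":0,"dy":0,"dz":0.1,"ax":0,"ay":0,"az":0,"gripper":0.5},
    {"dx":0,"dy":0,"dz":0.2,"ax":0,"ay":0,"az":0,"gripper":0.5},
    {"dx":0,"dy":0,"dz":0.3,"ax":0,"ay":0,"az":0,"gripper":0.5},
    {"dx":0,"dy":0,"dz":0.4,"ax":0,"ay":0,"az":0,"gripper":0.5},
    {"dx":0,"dy":0,"dz":0.5,"ax":0,"ay":0,"az":0,"gripper":0.5},
    {"dx":0,"dy":0,"dz":0.6,"ax":0,"ay":0,"az":0,"gripper":0.5},
    {"dx":0,"dy":0,"dz":0.7,"ax":0,"ay":0,"az":0,"gripper":0.5},
    {"dx":0,"dy":0,"dz":0.8,"ax":0,"ay":0,"az":0,"gripper":0.5},
    {"dx":0,"dy":0,"dz":0.8,"ax":0,"ay":0,"az":0,"gripper":0.5},
    {"dx":0,"dy":0,"dz":0.8,"ax":0,"ay":0,"az":0,"gripper":0.5},
  ],
)

```text
t: 7.05
position: [0.573, 0.2356, 0.0591]
tcp_rot: [0.884, 3.011, 0.006]
force: [4.1, 1.0, 6.8]
width: 0.0505
finger_force: 42.9
```

```bash
python3 -c "
from h import *
from plant import ctrl
to(ctrl,.572,.235,.058,57.3)
s=ctrl.get_state();print(s['force'],s['wrist_torque'],s['width'],s['finger_force'])
c=ctrl.capture('scene');cv2.imwrite('pics/e.png',cv2.resize(c['frame'][165:210,240:290],None,fx=8,fy=8,interpolation=cv2.INTER_CUBIC))
for b in blobs(c['frame'],(8,140,100),(20,255,255),20):
  print(b,[ray(c,b[0],z).round(4) for z in(.096,.088)])"
```

```text
t 7.05 pos [0.573  0.2356 0.0591] yaw 57.3 tilt [0.005 0.003] cm [ 0.05 -0.11  0.1 ] az -0.0
[4.12543229 1.0196145  6.79745254] [ 0.28787203 -0.80916118  0.02954215] 0.0505031097607062 42.89784014225006
([369.0, 73.0], 64, [362, 70, 15, 7]) [array([ 0.6412, -1.1229]), array([ 0.6496, -1.1623])]
([266.2, 179.0], 87, [259, 176, 15, 7]) [array([0.5653, 0.2476]), array([0.5723, 0.2334])]
([295.1, 219.1], 96, [290, 214, 11, 11]) [array([0.4307, 0.3833]), array([0.4352, 0.3716])]
```

View pics/e.png

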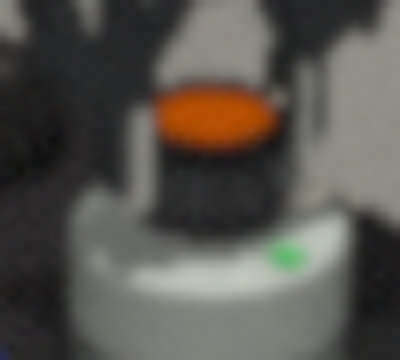

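Now the ring sits low: the gap is gone, the TCP came down 7.9 mm in all since gripping, and the glass agrees with z = 0.088. Turning forward.

>>> jog_arm(
  plan=[
    {"dx":0,"dy":0,"dz":-0.08,"ax":0,"ay":0,"az":2,"gripper":0.5},
    {"dx":0,"dy":0,"dz":-0.08,"ax":0,"ay":0,"az":6,"gripper":0.5},
    {"dx":0,"dy":0,"dz":-0.08,"ax":0,"ay":0,"az":11,"gripper":0.5},
    {"dx":0,"dy":0,"dz":-0.08,"ax":0,"ay":0,"az":16,"gripper":0.5},
    {"dx":0,"dy":0,"dz":-0.08,"ax":0,"ay":0,"az":21,"gripper":0.5},
    {"dx":0,"dy":0,"dz":-0.08,"ax":0,"ay":0,"az":26,"gripper":0.5},
    {"dx":0,"dy":0,"dz":-0.08,"ax":0,"ay":0,"az":31,"gripper":0.5},
    {"dx":0,"dy":0,"dz":-0.08,"ax":0,"ay":0,"az":36,"gripper":0.5},
    {"dx":0,"dy":0,"dz":-0.08,"ax":0,"ay":0,"az":41,"gripper":0.5},
    {"dx":0,"dy":0,"dz":-0.08,"ax":0,"ay":0,"az":46,"gripper":0.5},
    {"dx":0,"dy":0,"dz":-0.08,"ax":0,"ay":0,"az":51,"gripper":0.5},
    {"dx":0,"dy":0,"dz":-0.08,"ax":0,"ay":0,"az":56,"gripper":0.5},
    {"dx":0,"dy":0,"dz":-0.08,"ax":0,"ay":0,"az":60,"gripper":0.5},
    {"dx":0,"dy":0,"dz":-0.08,"ax":0,"ay":0,"az":64,"gripper":0.5},
    {"dx":0,"dy":0,"dz":-0.08,"ax":0,"ay":0,"az":67,"gripper":0.5},
    {"dx":0,"dy":0,"dz":-0.08,"ax":0,"ay":0,"az":67,"gripper":0.5},
    {"dx":0,"dy":0,"dz":-0.08,"ax":0,"ay":0,"az":67,"gripper":0.5},
  ],
)

```text
t: 8.52
position: [0.5719, 0.2349, 0.0591]
tcp_rot: [2.4, 2.026, 0.004]
force: [2.5, 0.1, 6.5]
width: 0.051
finger_force: 42.4
```

```bash
python3 -c "
from h import *
from plant import ctrl
to(ctrl,.572,.235,.058,-12.7)
s=ctrl.get_state();print(s['force'],s['wrist_torque'],s['width'],s['finger_force'],np.round(s['joints'],2))"
```

```text
t 8.52 pos [0.5719 0.2349 0.0591] yaw -9.6 tilt [0.003 0.001] cm [0.01 0.01 0.11] az 3.1
[2.54496036 0.11345661 6.47534601] [ 0.07461535 -0.63452725 -0.08745942] 0.05102605271259742 42.407185435295105 [-0.26  0.82 -0.29  1.74  0.36  0.64 -0.92]
```

>>> jog_arm(
  plan=[
    {"dx":0,"dy":0,"dz":-0.03,"ax":0,"ay":0,"az":1,"gripper":0.5},
    {"dx":0,"dy":0,"dz":-0.03,"ax":0,"ay":0,"az":2,"gripper":0.5},
    {"dx":0,"dy":0,"dz":-0.03,"ax":0,"ay":0,"az":3,"gripper":0.5},
    {"dx":0,"dy":0,"dz":-0.03,"ax":0,"ay":0,"az":4,"gripper":0.5},
    {"dx":0,"dy":0,"dz":-0.03,"ax":0,"ay":0,"az":4,"gripper":0.5},
    {"dx":0,"dy":0,"dz":-0.03,"ax":0,"ay":0,"az":4,"gripper":0.5},
  ],
)

```text
t: 9.02
position: [0.5718, 0.2349, 0.0591]
tcp_rot: [2.47, 1.941, 0.004]
force: [3.8, 0.2, 5.2]
width: 0.0507
finger_force: 42.4
```

```bash
python3 -c "
from h import *
from plant import ctrl
to(ctrl,.572,.235,.058,-12.7)
s=ctrl.get_state();print(s['force'],s['wrist_torque'],s['width'],s['finger_force'])"
```

```text
t 9.02 pos [0.5718 0.2349 0.0591] yaw -13.7 tilt [0.002 0.001] cm [0.02 0.02 0.11] az -1.0
[3.84847892 0.18318953 5.19911227] [ 0.08682816 -0.95008483  0.23338321] 0.05067743622612493 42.439125180244446
```

>>> jog_arm(
  plan=[
    {"dx":0,"dy":0,"dz":0,"ax":0,"ay":0,"az":1,"gripper":0.5},
    {"dx":0,"dy":0,"dz":0,"ax":0,"ay":0,"az":2,"gripper":0.5},
    {"dx":0,"dy":0,"dz":0,"ax":0,"ay":0,"az":3,"gripper":0.5},
    {"dx":0,"dy":0,"dz":0,"ax":0,"ay":0,"az":3,"gripper":0.5},
    {"dx":0,"dy":0,"dz":0,"ax":0,"ay":0,"az":3,"gripper":0.5},
  ],
)

```text
t: 9.43
position: [0.5717, 0.2349, 0.0591]
tcp_rot: [2.515, 1.88, 0.004]
force: [3.8, -1.2, 6.0]
width: 0.0511
finger_force: 42.5
```

```bash
python3 -c "
from h import *
from plant import ctrl
to(ctrl,.572,.235,.058,-12.7)
s=ctrl.get_state();print(s['force'],s['wrist_torque'],s['width'],s['finger_force'])
c=ctrl.capture('scene');cv2.imwrite('pics/f.png',cv2.resize(c['frame'][165:210,240:290],None,fx=8,fy=8,interpolation=cv2.INTER_CUBIC))"
```

```text
t 9.43 pos [0.5717 0.2349 0.0591] yaw -16.4 tilt [0.003 0.   ] cm [0.02 0.02 0.11] az -3.7
[ 3.80461722 -1.17006703  5.98048047] [ 0.0051179  -0.98582362  1.219683  ] 0.051081847695818604 42.461010217666626
```

View pics/f.png

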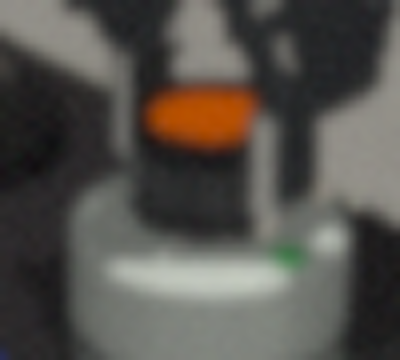

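The torque has risen to 1.2 N m: the ring is at its stop, still low, with the pointer side behind the pad above the green square (288,255). Easing the twist, releasing and rising.

>>> jog_arm(
  plan=[
    {"dx":0,"dy":0,"dz":0,"ax":0,"ay":0,"az":-1.5,"gripper":0.5},
    {"dx":0,"dy":0,"dz":-0.03,"ax":0,"ay":0,"az":-1.5,"gripper":0.5},
    {"dx":0,"dy":0,"dz":-0.03,"ax":0,"ay":0,"az":-1.5,"gripper":1},
    {"dx":0,"dy":0,"dz":-0.03,"ax":0,"ay":0,"az":-1.5,"gripper":1},
    {"dx":0,"dy":0,"dz":-0.03,"ax":0,"ay":0,"az":-1.5,"gripper":1},
    {"dx":0,"dy":0,"dz":-0.03,"ax":0,"ay":0,"az":-1.5,"gripper":1},
    {"dx":0,"dy":0,"dz":-0.03,"ax":0,"ay":0,"az":-1.5,"gripper":1},
    {"dx":0,"dy":0,"dz":-0.03,"ax":0,"ay":0,"az":-1.5,"gripper":1},
    {"dx":0,"dy":0,"dz":-0.03,"ax":0,"ay":0,"az":-1.5,"gripper":1},
    {"dx":0,"dy":0,"dz":-2,"ax":0,"ay":0,"az":-1.5,"gripper":1},
    {"dx":0,"dy":0,"dz":-5,"ax":0,"ay":0,"az":-1.5,"gripper":1},
    {"dx":0,"dy":0,"dz":-9,"ax":0,"ay":0,"az":-1.5,"gripper":1},
    {"dx":0,"dy":0,"dz":-13,"ax":0,"ay":0,"az":-1.5,"gripper":1},
    {"dx":0,"dy":0,"dz":-17,"ax":0,"ay":0,"az":-1.5,"gripper":1},
    {"dx":0,"dy":0,"dz":-21,"ax":0,"ay":0,"az":-1.5,"gripper":1},
    {"dx":0,"dy":0,"dz":-25,"ax":0,"ay":0,"az":-1.5,"gripper":1},
    {"dx":0,"dy":0,"dz":-29,"ax":0,"ay":0,"az":-1.5,"gripper":1},
    {"dx":0,"dy":0,"dz":-32,"ax":0,"ay":0,"az":-1.5,"gripper":1},
    {"dx":0,"dy":0,"dz":-32,"ax":0,"ay":0,"az":-1.5,"gripper":1},
  ],
)

```text
t: 11.07
position: [0.573, 0.2361, 0.3861]
tcp_rot: [2.494, 1.905, 0.02]
force: [0.1, 0.9, 0.4]
width: 0.0853
finger_force: 0.0
```

```bash
python3 -c "
from h import *
from plant import ctrl
to(ctrl,.572,.235,.058,-12.7)
fs=[]
for n,r,k in(('top',160,283),('scene',165,240)):
  c=ctrl.capture(n);fs.append(cv2.resize(c['frame'][r:r+45,k:k+50],None,fx=8,fy=8,interpolation=cv2.INTER_CUBIC))
  for b in blobs(c['frame'],(8,140,100),(20,255,255),20): print(n,b,[ray(c,b[0],z).round(4) for z in(.096,.088)])
cv2.imwrite('pics/g.png',np.hstack(fs))"
```

```text
t 11.07 pos [0.573  0.2361 0.3861] yaw -15.2 tilt [0.012 0.006] cm [-0.42 -0.4  32.8 ] az -2.5
top ([307.6, 178.8], 326, [298, 169, 21, 21]) [array([0.5702, 0.2364]), array([0.5714, 0.2356])]
top ([261.1, 236.4], 49, [257, 233, 9, 9]) [array([0.4528, 0.3282]), array([0.4529, 0.3283])]
scene ([369.0, 73.0], 63, [362, 70, 15, 7]) [array([ 0.6412, -1.1229]), array([ 0.6496, -1.1623])]
scene ([265.7, 179.1], 104, [258, 176, 17, 8]) [array([0.5662, 0.2487]), array([0.5732, 0.2345])]
scene ([295.1, 219.1], 96, [290, 214, 11, 11]) [array([0.4307, 0.3833]), array([0.4352, 0.3716])]
```

View pics/g.png

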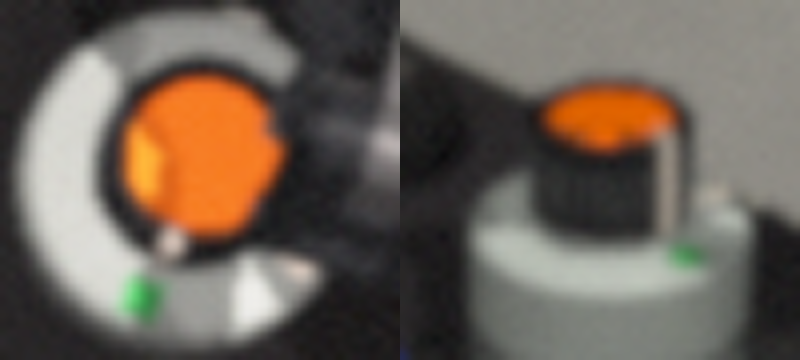

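```bash
python3 -c "
from h import *
c=dict(np.load('top.npz'));s=lambda p:(p[0]/8+283-.44,p[1]/8+160-.44)
for o in((.5715,.235),(.572,.235),(.571,.2355)):
  for p,z in(((172,243),.088),((143,299),.05),((302,268),.05)):
    q=ray(c,s(p),z);d=q-o;print(o,q.round(4),np.hypot(*d).round(4),np.degrees(np.arctan2(d[1],d[0])).round(1)%360)"
```

```text
(0.5715, 0.235) [0.5484 0.2427] 0.0243 161.6
(0.5715, 0.235) [0.538  0.2467] 0.0355 160.8
(0.5715, 0.235) [0.547  0.2048] 0.039 230.9
(0.572, 0.235) [0.5484 0.2427] 0.0248 162.0
(0.572, 0.235) [0.538  0.2467] 0.036 161.1
(0.572, 0.235) [0.547  0.2048] 0.0393 230.4
(0.571, 0.2355) [0.5484 0.2427] 0.0237 162.4
(0.571, 0.2355) [0.538  0.2467] 0.0348 161.3
(0.571, 0.2355) [0.547  0.2048] 0.039 232.0
```

The pointer is within 1° of the green square, the ring is down and the gripper is well clear.

```bash
python3 -c "
from plant import ctrl
print(ctrl.sign_off())"
```

```text
the job is handed in; nothing more can be done
None
```

The orange ring was turned back to the white line, eased down onto its thread, then turned forward to the stop with its pointer within about 1° of the green square; it is released, the blue ring was not touched, and the job is handed in at about 11 s.

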